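Measure the heat sink with the infrared probe

ROBOT

A 6-joint arm with a two-finger parallel gripper is mounted at the origin on a cart in front of the work surface, level with it; the furniture and walls round the work are solid. World frame = base frame: x ahead of the robot, y to its left, z up, the work surface at z = 0. Lengths are in m, angles in rad, forces in N, time in s.
With the tool pointing down it reaches from about 0.25 to 0.725 m from the base axis. Payload 9.7 kg.
Tool frame: the origin (TCP) lies at the very end of the fingers, on their centre line; the grasp point (between the pads) lies 19 mm behind it; z points along the fingers, y is the line along which they close (so a half turn about z gives the same grasp; the last joint's range is limited). The gripper opens to 85 mm and grips with 20 to 120 N. Pads are 22 mm wide; open, the fingers measure 114 mm over their backs; the gripper's body (76 mm by 85 mm) begins 54 mm behind the grasp point. The pads swing forward as they close: fully open they stand 13 mm farther back than shut.
Start: joints at [-1.242, 0.087, 0.176, 1.66, 0, 1.571], TCP at [0.178, -0.521, 0.231] pointing down, gripper open.
Joint ranges: [-3.13, 3.13], [-0.85, 1.81], [-1.15, 1.24], [-2.2, 2.28], [-1.44, 1.52], [-3.14, 3.14]. Speed limits (rad/s): [2.22, 2.22, 2.57, 3.14, 3.14, 3.14].

INTERFACE

Orientations are given as a unit quaternion [w, x, y, z].
In Python, from cell import move_pose, move_l, move_joints, set_gripper, dwell, solve_ik, get_state, read_camera, MotionError, sign_off gives the robot as it stands. Calls block until the motion is done:
- move_pose(position, orientation): joint-space move of the TCP to a pose.
- move_l(position, frame=None, speed=0.15, stop_force=None): straight line of the TCP; frame=None keeps the orientation; speed is the mean speed in m/s. With stop_force (N) it stops when the force on the tool has changed by that much, and returns True; else False.
- move_joints(angles): joint-space move.
- set_gripper(opening, strength=None): finger opening in m; strength is the grip in N (None keeps the last); returns when the fingers have stopped.
- dwell(seconds).
- solve_ik(position, orientation): joint angles nearest the present ones, or None.
- get_state(): the state.
- read_camera(name): name is "scene" or "side" or "wrist"; returns a dict with "image" (384x512x3 uint8, red, green, blue), "camera_matrix" (3x3 intrinsics, pixels), "R" (3x3) and "t" (3): a world point X has camera coordinates R X + t; the wrist camera has in their place "mount" (4x4, takes a point from camera to tool coordinates, whose origin is the TCP and whose axes are the flange's). Camera axes: x right, y down, z forward; pixel columns grow to the right and rows downward; lengths in m; the calibration is good to about 2 mm. The wrist camera is an equidistant fisheye: a pixel r from the principal point sees the ray r / f radians off the axis. A picture is of the moment at which its call begins: read the wrist's pose just before it. There is no depth.
A pose or a line that the arm cannot do raises MotionError and nothing moves.
- sign_off(): hands the job in; it is judged then, once.
The state is a dict: "time": time; "joint_positions": joint angles; "qd": joint speeds; "joint_torque": joint torques, N m; "eef_pos": TCP position; "orientation": TCP orientation; "force": force on the tool from outside, world axes, zero at the start; "torque": the same for the moment, N m; "finger_gap": finger opening in m; "grip_force": force on a finger pad.
Only numpy, scipy, OpenCV 4.12 (cv2) and the standard library are available. Lean on these libraries where they do the work, as an engineer would, in place of code of your own. Each camera call takes 0.05 s, during which the arm holds its last target. There are 200 camera calls.

TASK

Take the infrared thermometer probe out of its charging cradle and, holding it by its ribbed handle with the fingers off its black head, aim its lens squarely at the middle of the finned heat sink's face from about 7 cm away and hold it still for a second. Then lay the probe gently, right side up, in both notches of the open rest and let go. Do not touch the three test stands or the parts on them, and leave the other things on the bench where they are.

Things in the scene. Friction and masses are not known exactly. Their poses are not given: they have to be found in the camera images.
- probe: infrared thermometer probe, a straight bar 185 mm long, about 0.14 kg. Origin on its underside at mid-length; x along it to the lens, z up as it lies. Handle: grey with black ribs, x -90 to +18 mm, 24 wide (y), 26 high. Head: plain black, x +18 to +88 mm, 30 wide, 30 high, then a round lens nose to x = +95. Balances near x = 0. Starts in the cradle, head outside
- probe_lens (a point): centre of the lens at the head's end, at (95, 0, 15) mm in the probe's frame; the probe looks along its +x
- probe_spot (a point): the middle of the measuring spot, 70 mm straight ahead of the lens, at (165, 0, 15) mm in the probe's frame
- sink_face (a point): middle of the fin tips of the finned aluminium heat sink (46 mm wide, 40 mm high, 24 mm deep) on its test stand; -x points straight out of the face towards the viewer, y across, z up along the leaning face; the tilt axis lies 27 mm behind it
- sink_stand: test stand that carries the finned heat sink, fixed: base plate 90 x 90 mm, two uprights and between them a panel 66 x 76 mm on a level tilt axis 85 mm above the bench (125 mm high in all), facing the robot more or less and leaning back by up to 0.45 rad. Origin on the bench, below the tilt axis; front is -x
- transformer_stand: same stand with a small transformer, fixed: base plate 90 x 90 mm, two uprights and between them a panel 66 x 76 mm on a level tilt axis 85 mm above the bench (125 mm high in all), facing the robot more or less and leaning back by up to 0.45 rad. Not to be measured; origin as before
- terminal_stand: same stand with a terminal strip above a relay, fixed: base plate 90 x 90 mm, two uprights and between them a panel 66 x 76 mm on a level tilt axis 85 mm above the bench (125 mm high in all), facing the robot more or less and leaning back by up to 0.45 rad. Not to be measured; origin as before
- cradle: light grey charging cradle, fixed: block x -102 to +20 mm, 62 mm wide, with an open-topped trough round the probe's handle (floor 30, walls 63 mm above the bench, 32 mm between walls: no room for fingers beside the handle). The probe's head sticks out at +x over a foot 6 mm high. Origin on the bench below the probe's origin, x along the trough to its open end
- rest: open aluminium rest, fixed: base plate 130 x 70 x 8 mm with two saddles 8 mm thick at x = -38 and +38 mm, each with a notch 38 mm wide at its flat floor, flaring upwards; notch floors 35 mm, horn tips 50 mm above the bench. Origin on the bench in the middle; x runs through both notches, the probe lies along x either way round
- tape_roll: bystander, loose: roll of tape lying flat, 62 mm across, 19 mm high; origin under its centre
- fuse_box: bystander, loose: small carton 30 x 48 x 22 mm; origin under its centre
- wick_reel: bystander, loose: flat round reel, 41 mm across, 15 mm high; origin under its centre
- tip_tin: bystander, loose: flat round tin, 34 mm across, 14 mm high; origin under its centre
- cap_big: bystander, loose: upright capacitor, 22 mm across, 36 mm high; origin under its centre
- flux_bottle: bystander, loose: small dropper bottle, 30 mm across, 88 mm high; origin under its centre
- solvent_dispenser: bystander, loose: pump bottle, 67 mm across, 112 mm high; origin under its centre
- side_cutter: bystander, loose: side cutter lying flat, 43 x 130 x 10 mm; origin under its centre

How it is judged:
By the outcome, as a careful person would: the job done as asked, in the order asked, and still so for the second after the job is handed in, with the robot touching nothing.
It also fails if it takes over 67 s, if anything falls off the work surface, if the arm or the gripper's body presses on something with over 40 N, if the wrist force passes 120 N, or if a joint passes its speed limit or range.

## Working session

There is one attempt and no reset: what is moved stays moved. The work goes in short steps, each a Python script; the robot and the scene stay as the last script left them, time stands still between calls to the robot, and variables do not carry over. Pictures are saved under pics/ and viewed, at most 10 in all, crops included, and the job is handed in when it is done.

```bash
mkdir -p pics
cat > h.py <<'E'
import numpy as np, cv2
from cell import *
def snap(n,f):
    s=get_state(); c=read_camera(n); cv2.imwrite('pics/'+f,c['image'][:,:,::-1])
    np.save('pics/%s.npy'%f,{'c':c,'s':s},allow_pickle=True); return c,s
E
python3 - <<'E'
from h import *
for n in ['scene','side','wrist']:
    c,s=snap(n,n+'0.png')
    print(n,{k:np.round(v,4).tolist() for k,v in c.items() if k!='image'})
print(s)
a=cv2.imread('pics/scene0.png');b=cv2.imread('pics/side0.png')
for n in ['scene','side']:
    cv2.imwrite('pics/%s0b.png'%n,cv2.resize(cv2.imread('pics/%s0.png'%n),(800,600),interpolation=cv2.INTER_CUBIC))
E
```

```text
scene {'camera_matrix': [[415.1336, 0.0, 253.3584], [0.0, 415.1336, 189.9858], [0.0, 0.0, 1.0]], 'R': [[0.8873, -0.461, -0.0133], [-0.3212, -0.597, -0.7351], [0.3309, 0.6565, -0.6778]], 't': [-0.4656, 0.3367, 0.882]}
side {'camera_matrix': [[443.951, 0.0, 253.7738], [0.0, 443.951, 187.086], [0.0, 0.0, 1.0]], 'R': [[0.8745, -0.485, 0.0024], [-0.2942, -0.5344, -0.7924], [0.3856, 0.6922, -0.61]], 't': [-0.4645, 0.3254, 1.1541]}
wrist {'camera_matrix': [[297.3186, 0.0, 258.641], [0.0, 297.3186, 192.8132], [0.0, 0.0, 1.0]], 'mount': [[0.0009, -0.9497, -0.3132, 0.0808], [1.0, 0.001, -0.0001, 0.0003], [0.0004, -0.3132, 0.9497, -0.142], [0.0, 0.0, 0.0, 1.0]]}
{'time': 0.1, 'joint_positions': array([-1.24197372e+00,  8.74031543e-02,  1.75241918e-01,  1.65977489e+00,
       -2.37618184e-05,  1.57076872e+00]), 'qd': array([ 0.00094592, -0.00248566,  0.00383192,  0.00020329,  0.00037045,
       -0.00082701]), 'joint_torque': array([ 1.14701925e-03, -5.21560192e+01,  4.65654945e+01,  1.59804808e-02,
        2.62462777e-05,  1.70767413e-05]), 'eef_pos': array([ 0.17754475, -0.52035983,  0.23066966]), 'orientation': array([-5.60272849e-04,  9.86512459e-01,  1.63685195e-01, -1.04989593e-04]), 'force': array([ 0.23030371, -0.04161752,  0.11102625]), 'torque': array([-0.00173504,  0.03235059, -0.00205165]), 'grip_force': 0.0, 'finger_gap': 0.0854428672550716}
```

View pics/scene0b.png

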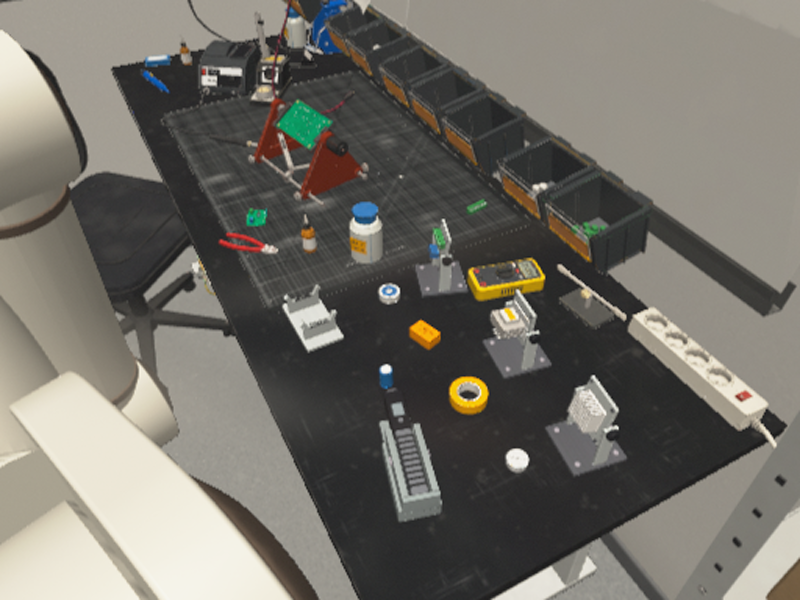

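View pics/side0b.png

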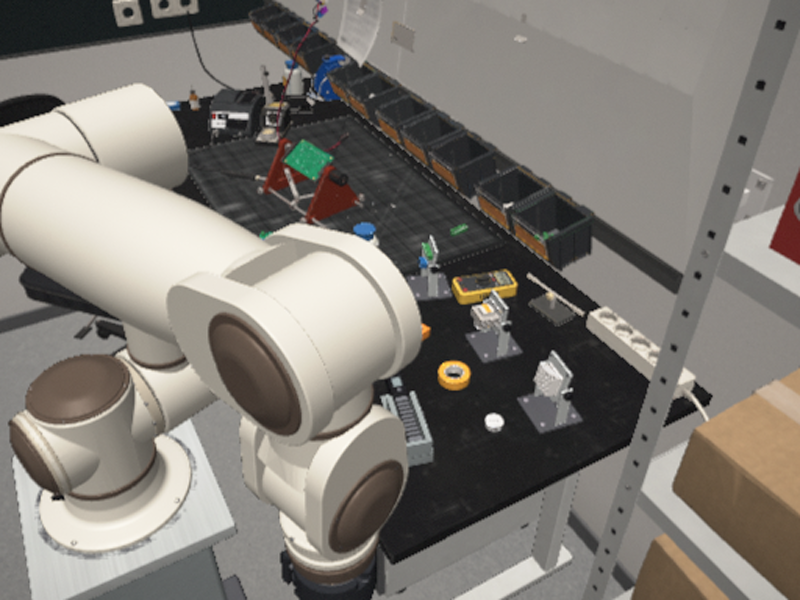

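The scene view (800-px scale) shows the cradle with probe at (410,460), a blue-topped capacitor just past the nose at (386,377), the rest at (312,320), the heat sink stand at (588,430), the tape at (468,395) and the tin at (517,460). The side view is largely blocked by the arm. Next I get rough positions.

```bash
cat >> h.py <<'E'
def ray(d,u,v,wrist=False):
    c,s=d['c'],d['s']; K=c['camera_matrix']; a=np.array([(u-K[0,2])/K[0,0],(v-K[1,2])/K[1,1]])
    if not wrist:
        return -c['R'].T@c['t'], c['R'].T@np.array([a[0],a[1],1])
    r=np.hypot(*a); k=np.sin(r)/max(r,1e-9); dc=np.array([a[0]*k,a[1]*k,np.cos(r)])
    T=tool(s)@c['mount']; return T[:3,3],T[:3,:3]@dc
from scipy.spatial.transform import Rotation as Ro
def q2R(q): return Ro.from_quat(np.roll(q,-1)).as_matrix()
def R2q(R): return np.roll(Ro.from_matrix(R).as_quat(),1)
def tool(s):
    T=np.eye(4);T[:3,:3]=q2R(s['orientation']);T[:3,3]=s['eef_pos'];return T
def onz(d,u,v,z,wrist=False):
    o,r=ray(d,u,v,wrist); return o+r*(z-o[2])/r[2]
def proj(d,X):   # wrist fisheye projection
    c=d['c'];T=np.linalg.inv(tool(d['s'])@c['mount']);p=T[:3,:3]@X+T[:3,3];K=c['camera_matrix']
    th=np.arctan2(np.hypot(p[0],p[1]),p[2]);n=np.hypot(p[0],p[1]);return np.array([K[0,2]+K[0,0]*th*p[0]/n,K[1,2]+K[0,0]*th*p[1]/n])
def tri(*rays):
    A=np.zeros((3,3));b=np.zeros(3)
    for o,r in rays:
        r=r/np.linalg.norm(r);P=np.eye(3)-np.outer(r,r);A+=P;b+=P@o
    return np.linalg.solve(A,b)
def load(f): return np.load('pics/%s.npy'%f,allow_pickle=True).item()
def down(yaw):  # tool z down, tool x along yaw
    c,s=np.cos(yaw),np.sin(yaw); return np.array([[c,s,0],[s,-c,0],[0,0,-1]])
E
python3 - <<'E'
from h import *
d=load('scene0.png')
for n,u,v,z in [('cradle far end',388,425,.063),('cradle near',420,515,.063),('nose',390,385,.045),('cap',386,372,.036),('rest a',290,310,.0),('rest b',325,343,.008),('sinkbase',588,442,0),('sinkface',583,408,.09),('trbase',517,354,0),('termbase',440,278,0),('tape',468,390,.019),('tin',517,458,.014),('fuse',425,332,.02),('reel',389,292,.015)]:
    print(n,onz(d,u/1.5625,v/1.5625,z).round(3))
print(q2R(get_state()['orientation']).round(2))
for x,y,yaw in [(.35,-.28,-.6),(.3,-.3,-.8),(.4,-.2,-.5),(.4,-.2,-.8)]:
    q=solve_ik([x,y,.33],R2q(down(yaw)));print(x,y,yaw,None if q is None else q.round(2))
E
```

```text
cradle far end [ 0.472 -0.079  0.063]
cradle near [ 0.444 -0.225  0.063]
nose [ 0.515 -0.001  0.045]
cap [0.524 0.033 0.036]
rest a [0.448 0.282 0.   ]
rest b [0.47  0.165 0.008]
sinkbase [ 0.747 -0.21   0.   ]
sinkface [ 0.723 -0.202  0.09 ]
trbase [ 0.757 -0.009  0.   ]
termbase [0.741 0.228 0.   ]
tape [ 0.63  -0.05   0.019]
tin [ 0.628 -0.189  0.014]
fuse [0.632 0.096 0.02 ]
reel [0.627 0.224 0.015]
[[ 0.95  0.32 -0.  ]
 [ 0.32 -0.95  0.  ]
 [ 0.   -0.   -1.  ]]
0.35 -0.28 -0.6 [-0.67 -0.09  0.19  1.86  0.    3.07]
0.3 -0.3 -0.8 [-0.79 -0.15  0.14  1.86  0.   -3.13]
0.4 -0.2 -0.5 [-0.46 -0.1   0.19  1.86  0.   -3.11]
0.4 -0.2 -0.8 [-0.46 -0.1   0.19  1.86  0.   -2.81]
```

Run:
```python
from h import *
for i,(x,y,yaw,z) in enumerate([(.42,-.15,np.pi,.28),(.55,-.20,np.pi,.24),(.36,.2,np.pi,.26)]):
    move_pose([x,y,z],R2q(down(yaw))); dwell(.2); c,s=snap('wrist','w%d.png'%i); print(s['joint_positions'].round(2),s['time'])
    cv2.imwrite('pics/w%db.png'%i,cv2.resize(c['image'][:,:,::-1],(800,600),interpolation=cv2.INTER_CUBIC))
```

```text
[-0.34 -0.14  0.05  1.76 -0.   -0.34] 2.025
[-0.35  0.17  0.29  1.69  0.   -0.35] 2.9083
[ 0.51 -0.23 -0.06  1.73 -0.    0.51] 4.7833
```

View pics/w0b.png

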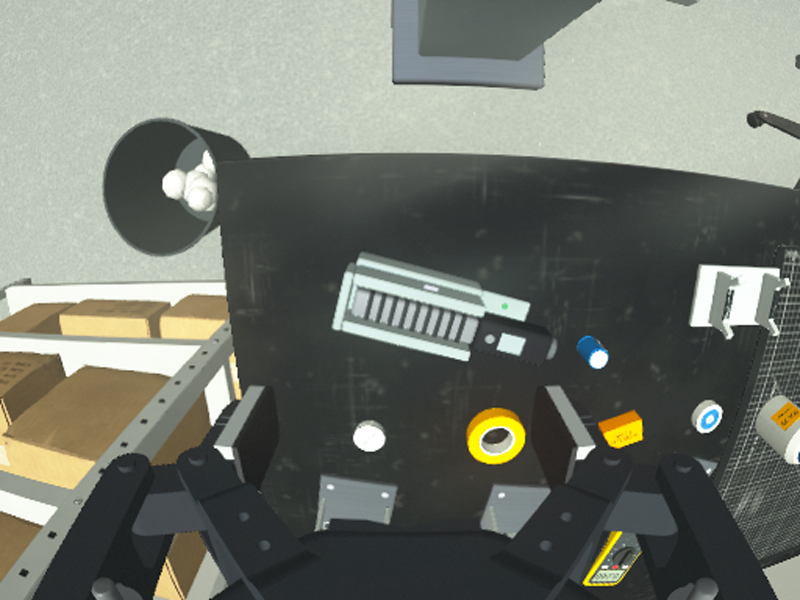

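View pics/w1b.png

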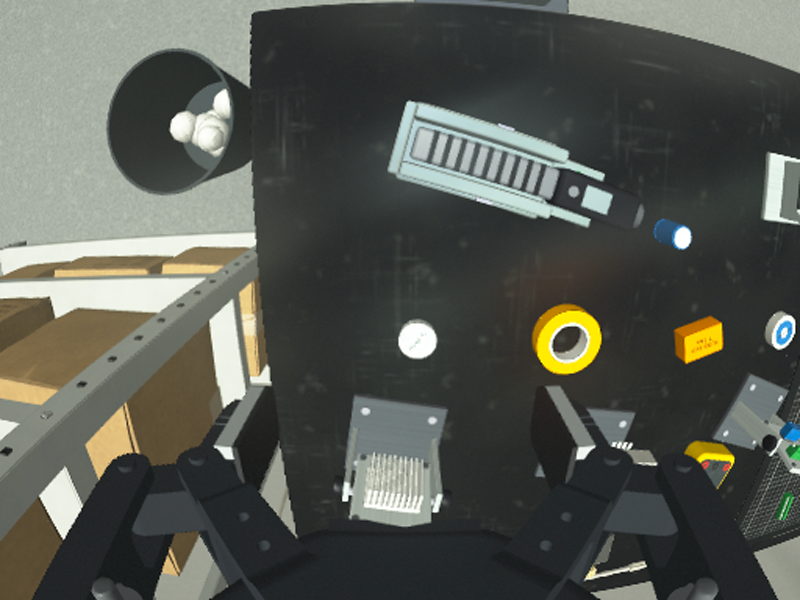

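View pics/w2b.png

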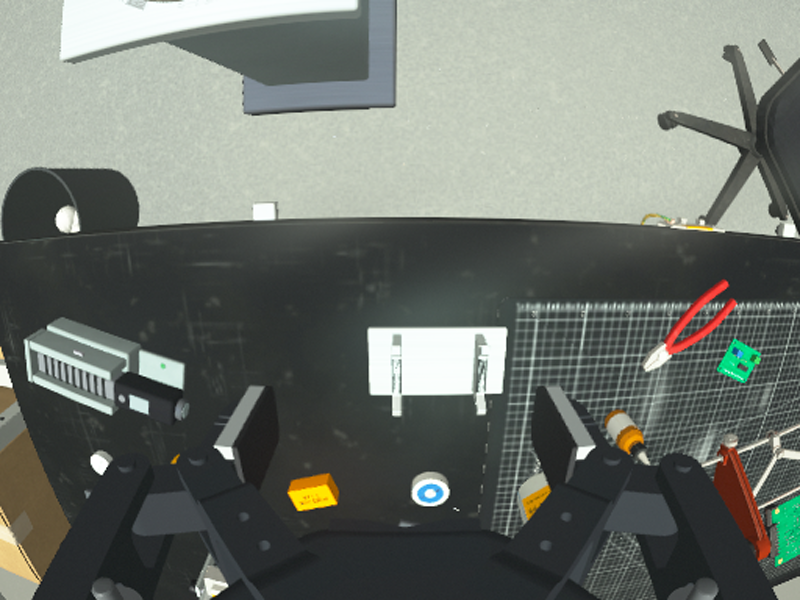

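w0/w1 show the cradle, with the probe head toward +y and the cap beyond it. w2 shows the rest centred near (437,360), and w1 shows the sink stand at (395,465). Next I take two tilted views of the sink and zoomed crops.

Run:
```python
from h import *
def crop(f,u,v,w,h,k):
    im=cv2.imread('pics/'+f)[v:v+h,u:u+w]; return cv2.resize(im,None,fx=k,fy=k,interpolation=cv2.INTER_CUBIC)
ims=[]
for i,y in enumerate([-.28,-.12]):
    R=down(np.pi)@Ro.from_euler('y',-.55).as_matrix()
    move_pose([.54,y,.24],R2q(R)); dwell(.2); c,s=snap('wrist','s%d.png'%i)
    d=load('s%d.png'%i); p=proj(d,np.array([.735,-.205,.07])).astype(int); print(p,R[:,2],s['time'])
    u=np.clip(p[0]-67,0,512-134);v=np.clip(p[1]-75,0,384-150); print('crop',u,v); ims.append(crop('s%d.png'%i,u,v,133,150,4)[:, :400] if 0 else crop('s%d.png'%i,u,v,133,150,3))
m=np.hstack(ims); cv2.imwrite('pics/sink.png',m)
a=crop('w1.png',240,55,180,105,4);b=crop('w2.png',220,195,120,90,4)
cv2.imwrite('pics/crad.png',a);cv2.imwrite('pics/rest.png',b)
```

```text
[310 212] [ 5.22687229e-01 -6.40107242e-17 -8.52524522e-01] 6.8833
crop 243 137
[199 212] [ 5.22687229e-01 -6.40107242e-17 -8.52524522e-01] 7.8167
crop 132 137
```

View pics/sink.png

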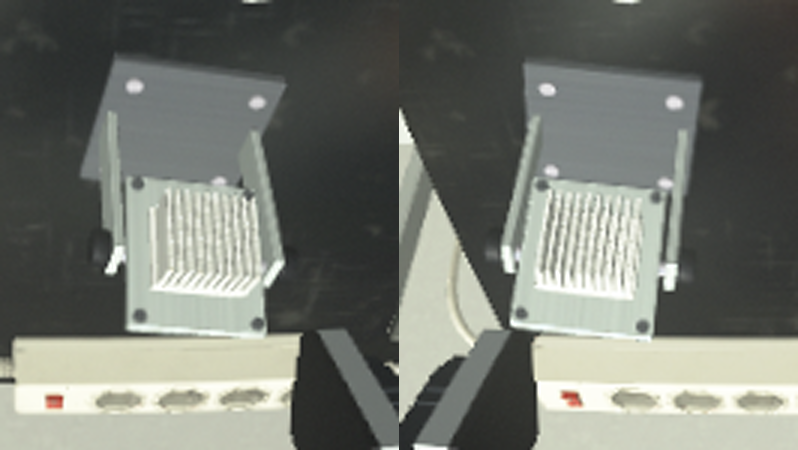

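View pics/crad.png

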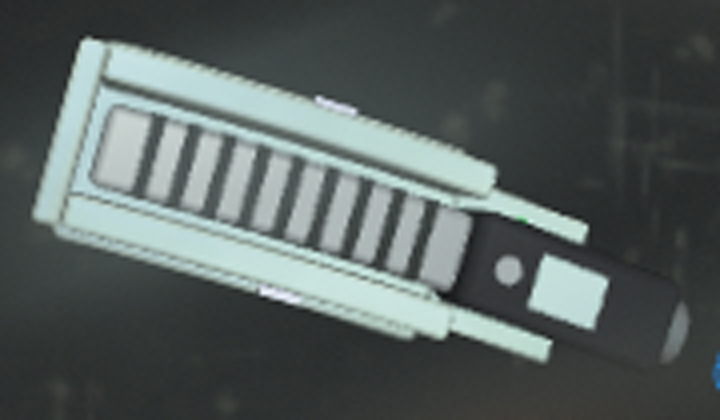

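View pics/rest.png

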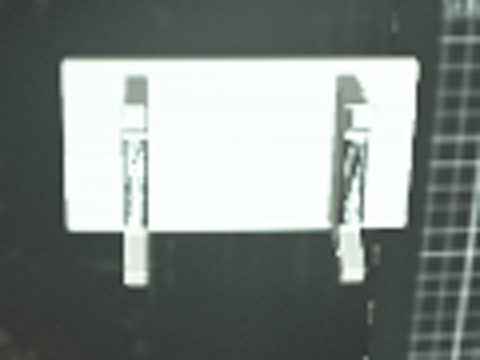

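```bash
cat > m.py <<'E'
from h import *
S0,S1=load('s0.png'),load('s1.png')
P=lambda d,p,o,k:ray(d,*(np.array(o)+(np.array(p)+.5)/k-.5),True)
L=[(138,183),(249,194),(258,324),(139,316)];Rr=[(143,185),(256,197),(244,327),(123,320)]
X=np.array([tri(P(S0,a,(243,137),3),P(S1,b,(132,137),3)) for a,b in zip(L,Rr)])
print(X.round(4)); print('sides',[np.linalg.norm(X[i]-X[(i+1)%4]).round(4) for i in range(4)])
c=X.mean(0); a=(X[1]+X[2]-X[0]-X[3]); b=(X[2]+X[3]-X[0]-X[1]); n=np.cross(a,b); n/=np.linalg.norm(n); n*=np.sign(-n[0])
print('panel c',c,'n',n,'tilt',np.arcsin(n[2]),'yaw',np.arctan2(-n[1],-n[0]),'yaw from a',np.arctan2(a[1],a[0])-np.pi/2, 'face',c+.024*n)
for d,o,pts in [(S0,(243,137),[(134,86),(257,103),(219,183)]),(S1,(132,137),[(148,90),(275,103),(266,183),(152,172)])]:
    B=[]
    for p in pts:
        oo,r=P(d,p,o,3); B.append(oo+r*((.006-oo[2])/r[2]))
    B=np.array(B); print('base',B.round(4).tolist(),'diag c',((B[0]+B[2])/2).round(4),'yaw',np.arctan2(*(B[1]-B[0])[[1,0]])-np.pi/2)
F=lambda d,p,o,k,z:onz(d,*(np.array(o)+(np.array(p)+.5)/k-.5),z,True)
W1,W2=load('w1.png'),load('w2.png')
h0,h1=F(W1,(101,147),(240,55),4,.056),F(W1,(463,250),(240,55),4,.056)
bt,ds=F(W1,(509,270),(240,55),4,.060),F(W1,(568,291),(240,55),4,.060)
print('handle',h0,h1,np.linalg.norm(h1-h0),'btn',bt,'disp',ds); u=(h1-h0)[:2];print('yaw',np.arctan2(u[1],u[0]),np.arctan2(*(ds-h0)[[1,0]]), 'origin',h1-.018*np.r_[u,0]/np.linalg.norm(u))
C=np.array([F(W1,p,(240,55),4,.063) for p in [(85,38),(35,220),(450,335),(495,170)]]);print('cradle rim',C.round(4).tolist(),'yaw',[np.arctan2(*(C[3]-C[0])[[1,0]]),np.arctan2(*(C[2]-C[1])[[1,0]])],'ctr',C.mean(0))
Q=np.array([F(W2,p,(220,195),4,.008) for p in [(63,60),(418,58),(408,230),(68,232)]])
print('rest',Q.round(4).tolist(),Q.mean(0),[np.linalg.norm(Q[i]-Q[(i+1)%4]).round(4) for i in range(4)],'yaw',[np.arctan2(*(Q[1]-Q[0])[[1,0]]),np.arctan2(*(Q[2]-Q[3])[[1,0]])])
E
python3 m.py
```

```text
[[ 0.7235 -0.2361  0.0524]
 [ 0.7306 -0.1811  0.0537]
 [ 0.745  -0.1829  0.1177]
 [ 0.7387 -0.2383  0.1177]]
sides [np.float64(0.0555), np.float64(0.0657), np.float64(0.0558), np.float64(0.0671)]
panel c [ 0.73446956 -0.2096212   0.08538723] n [-0.96741167  0.11573128  0.22521306] tilt 0.22716171125296078 yaw -0.11906398424477505 yaw from a -0.12168767994766072 face [ 0.71125168 -0.20684364  0.09079235]
base [[0.7044, -0.2364, 0.006], [0.7155, -0.1723, 0.006], [0.7797, -0.1827, 0.006]] diag c [ 0.742  -0.2096  0.006 ] yaw -0.17160883901552926
base [[0.7052, -0.2382, 0.006], [0.7155, -0.1742, 0.006], [0.7787, -0.185, 0.006], [0.7692, -0.2486, 0.006]] diag c [ 0.742  -0.2116  0.006 ] yaw -0.1589607694635471
handle [ 0.46236534 -0.19321465  0.056     ] [ 0.48762876 -0.09069097  0.056     ] 0.10559046171040985 btn [ 0.49229967 -0.07778637  0.06      ] disp [ 0.49725342 -0.05887708  0.06      ]
yaw 1.3291941461548213 1.316705038788816 origin [ 0.48332211 -0.10816818  0.056     ]
cradle rim [[0.433, -0.1976, 0.063], [0.4822, -0.2109, 0.063], [0.5113, -0.0955, 0.063], [0.4642, -0.0845, 0.063]] yaw [np.float64(1.3014363140414131), np.float64(1.3233879052495499)] ctr [ 0.47269277 -0.14712646  0.063     ]
rest [[0.4353, 0.1664, 0.008], [0.4349, 0.2942, 0.008], [0.5062, 0.2965, 0.008], [0.5056, 0.1661, 0.008]] [0.47048981 0.2307895  0.008     ] [np.float64(0.1278), np.float64(0.0713), np.float64(0.1303), np.float64(0.0703)] yaw [np.float64(1.573679140649897), np.float64(1.5666347475669131)]
```

```bash
cat >> h.py <<'E'
PY=1.318; PO=np.array([.4833,-.1082]); RY=1.570; RO=np.array([.4705,.2308])
th,ps=.226,-.15; FACE=np.array([.7135,-.2066,.091])
ax=lambda y:np.array([np.cos(y),np.sin(y)])
D=np.array([np.cos(th)*np.cos(ps),np.cos(th)*np.sin(ps),-np.sin(th)])
def probeR(d):
    y=np.cross([0,0,1],d);y/=np.linalg.norm(y);return np.c_[d,y,np.cross(d,y)]
M=np.diag([-1.,1,-1])   # tool axes in probe frame
def aim(back,g=(-.020,0,-.004),s=FACE):  # g: TCP in probe frame
    R=probeR(D); o=s-D*(.07+back)-R@np.array([.095,0,.015]); return o+R@np.array(g),R2q(R@M)
E
python3 - <<'E'
from h import *
d=load('scene0.png'); print('solvent',onz(d,365/1.5625,208/1.5625,.112),'flux',onz(d,308/1.5625,218/1.5625,.088))
for b in (0,.06):
    p,q=aim(b); print(p,solve_ik(p,q))
qr=R2q(down(RY+np.pi)); print(solve_ik([*RO,.031],qr))
q=R2q(down(PY+np.pi)); g=PO+ax(PY)*.038
move_pose([*g,.13],q); set_gripper(.065)
print(move_l([*g,.028],speed=.12,stop_force=15)); print(get_state()['eef_pos'],get_state()['joint_positions'])
set_gripper(0,60); s=get_state(); print(s['finger_gap'],s['grip_force'],s['force'],s['time'])
move_l([*g,.15],speed=.12); s=get_state(); print(s['finger_gap'],s['force'],s['torque'],s['time'])
snap('wrist','g0.png'); snap('scene','g0s.png')
a=cv2.imread('pics/g0.png');b=cv2.imread('pics/g0s.png')[190:350,180:340]
cv2.imwrite('pics/g0m.png',np.hstack([cv2.resize(a,(440,330)),cv2.resize(b,(330,330))]))
E
```

```text
solvent [0.64906396 0.36621482 0.112     ] flux [0.54923636 0.42078778 0.088     ]
[ 0.53101925 -0.17902073  0.11393815] [-0.30730639  0.32936083  0.21158445  1.67632187 -0.0351114  -0.1533694 ]
[ 0.47320162 -0.17028245  0.12738302] [-0.32350054  0.1872506   0.06605921  1.67232378 -0.03869308 -0.16917327]
[ 0.4560526   0.04262664 -0.25853915  1.26963054  0.         -1.1139474 ]
False
[ 0.49330325 -0.071481    0.0287842 ] [-1.43908654e-01 -1.80953639e-02 -3.24260435e-01  1.26346181e+00
  1.30630735e-05 -1.46190764e+00]
0.028953694741126766 59.01762127876282 [-0.63019235 -0.22026162  5.51159165] 10.725
0.029005665943839482 [-0.79700087  0.54967824 -1.67475056] [ 0.00874647 -0.04153915 -0.05671153] 11.8917
```

View pics/g0m.png

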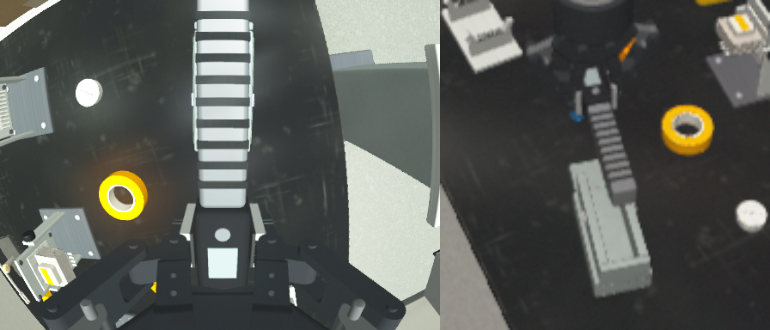

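The probe is out of the cradle, gripped by the head and straight. Next I lay it in the rest and regrasp it by the handle.

Run:
```python
from h import *
q=R2q(down(RY+np.pi)); g=RO+ax(RY)*.058
move_pose([*g,.15],q); move_l([*g,.06],speed=.12)
hit=move_l([*g,.029],speed=.02,stop_force=3); s=get_state(); print(hit,s['eef_pos'],s['force'])
set_gripper(.065); move_l([*g,.13],speed=.15)
h=RO; move_pose([*h,.12],q); dwell(.15); snap('wrist','r0.png'); print(get_state()['time'])
cv2.imwrite('pics/r0b.png',cv2.resize(cv2.imread('pics/r0.png'),(640,480)))
```

```text
True [0.47046838 0.28880643 0.03375448] [ 1.68202185e-03 -8.47231982e-01  4.06058076e+00]
17.2083
```

View pics/r0b.png

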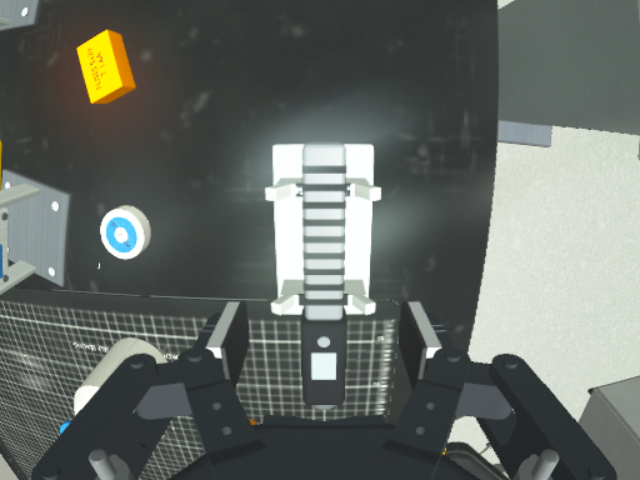

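The probe lies in both notches, with the handle/head boundary at (322,319) and the tail at (323,146). I grasp the handle between the saddles and go to the aim pose.

Run:
```python
from h import *
d=load('r0.png'); b=onz(d,323/1.25,319.5/1.25,.062,True); t=onz(d,323/1.25,146/1.25,.061,True); print(b,t,np.linalg.norm(b-t))
o=b[1]-.018; o2=t[1]+.090; print('origin y',o,o2)
q=R2q(down(RY+np.pi)); h=RO
print(move_l([*h,.031],speed=.1,stop_force=15)); set_gripper(0,60); s=get_state(); print(s['finger_gap'],s['grip_force'],s['eef_pos'],s['force'])
gx=s['eef_pos'][1]-(o+o2)/2; gz=s['eef_pos'][2]-.035; print('g',gx,gz)
np.save('g.npy',[gx,0,gz])
move_l([*h,.18],speed=.12); s=get_state(); print(s['force'],s['torque'],s['time'])
p,qq=aim(.06,np.load('g.npy')); move_pose(p+[0,0,.05],qq); dwell(.2); print(get_state()['time'])
snap('wrist','a0.png'); snap('scene','a0s.png'); snap('side','a0d.png')
a=cv2.imread('pics/a0.png');b=cv2.imread('pics/a0s.png')[190:350,250:430];c=cv2.imread('pics/a0d.png')[190:350,230:410]
cv2.imwrite('pics/a0m.png',np.vstack([cv2.resize(a[100:384,100:412],(660,600)),])[:, :])
cv2.imwrite('pics/a0n.png',np.hstack([cv2.resize(a,(384,288)),cv2.resize(b,(405,360))[:288]]))
```

```text
[0.47096234 0.26772757 0.062     ] [0.47099059 0.16346954 0.061     ] 0.10426283516496962
origin y 0.24972757358666178 0.25346953793101795
False
0.022998420032184393 59.28785741329193 [0.4708125  0.23094956 0.03157948] [-0.75854452 -0.95828462  3.8458274 ]
g -0.020648995773402457 -0.003420515303610122
[ 0.32496589  0.24892848 -2.42955209] [-0.03559375  0.03424957  0.00779242] 20.0917
21.7833
```

View pics/a0m.png

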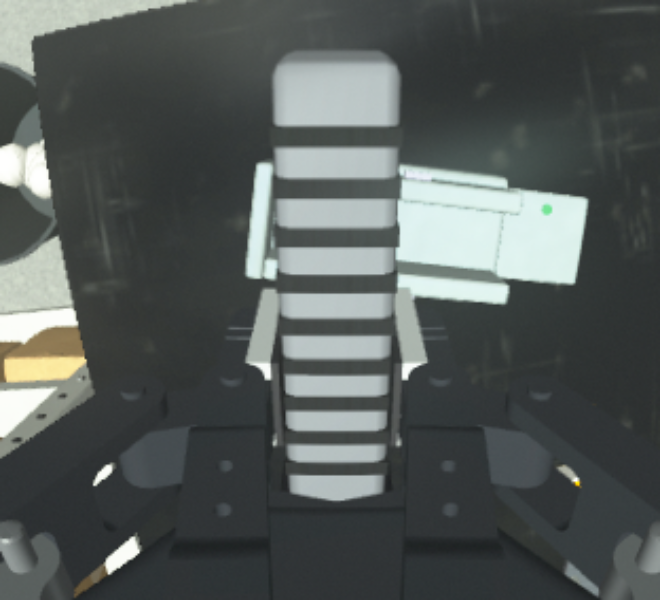

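The picture shows the probe straight between the pads, ribs centred on column 336. That was my eleventh picture, one over the limit of ten, so the rest is done on numbers only. Now I aim and hold, then lay the probe back.

Run:
```python
from h import *
g=np.load('g.npy')
d=load('a0.png'); T=tool(d['s']); R=T[:3,:3]@M; o=T[:3,3]-R@g; print('tail pred',proj(d,o+R@np.array([-.09,0,.026])),'seen',(100+336/2.115,100+55/2.113))
p,q=aim(.06,g); move_l(p,speed=.1); p,q=aim(0,g); move_l(p,speed=.06); dwell(1.0)
s=get_state(); R=q2R(s['orientation'])@M; o=s['eef_pos']-R@g; spot=o+R@np.array([.165,0,.015]); print('spot err',spot-FACE,'ang',np.arccos(R[:,0]@D),s['finger_gap'],s['force'])
if np.linalg.norm(spot-FACE)>.0015:
    move_l(p+FACE-spot,speed=.02)
dwell(1.5); s=get_state(); R=q2R(s['orientation'])@M; print('err2',s['eef_pos']-R@g+R@np.array([.165,0,.015])-FACE,abs(s['qd']).max(),s['time'])
snap('scene','aim_s.png')
p,_=aim(.08,g); move_l(p,speed=.1); move_l(p+[0,0,.06],speed=.12)
qr=R2q(down(RY+np.pi)); move_pose([*RO,.18],qr); move_l([*RO,.06],speed=.12); print(get_state()['time'],get_state()['eef_pos'])
print(move_l([*RO,.028],speed=.02,stop_force=3)); s=get_state(); print(s['eef_pos'],s['force'],s['time'])
```

```text
tail pred [258.6376     125.40593038] seen (258.86524822695037, 126.02934216753431)
spot err [ 7.19287115e-06 -5.27187490e-06  1.54283459e-05] ang 1.662555616581963e-05 0.022901416769627904 [ 0.38504458  0.25119153 -1.30972163]
err2 [-1.15533374e-05  8.77188147e-06  2.71742492e-06] 0.002070318141395338 26.2333
30.5167 [0.47098241 0.23100488 0.06087411]
True
[0.4704012  0.23077141 0.03153835] [-1.0568413  -0.36822919  4.04424738] 31.7917
```

Contact came at the same height as when I picked it up. I release, retreat, and compare with the earlier rest view by image difference.

Run:
```python
from h import *
set_gripper(.065); dwell(.3); move_l([*RO,.12],speed=.1); dwell(.3); snap('wrist','r1.png')
a=cv2.imread('pics/r0.png')[100:330,200:320].astype(int);b=cv2.imread('pics/r1.png')[100:330,200:320].astype(int)
print('mean diff',abs(a-b).mean(),'frac>40',(abs(a-b).max(2)>40).mean())
sh=cv2.phaseCorrelate(a.mean(2)[10:230,40:75].copy(),b.mean(2)[10:230,40:75].copy());print(sh)
move_l([*RO,.22],speed=.15); dwell(.3); s=get_state(); print(s['force'],s['time'])
```

```text
mean diff 7.098985507246377 frac>40 0.04456521739130435
((-0.19390681565402446, 1.0663510904172), 0.9381656173005775)
[0.00864344 0.40045028 0.68258882] 35.075
```

The view matches the earlier resting state to within about a pixel, so the probe is lying in both notches. I hand in.

```bash
python3 -c "
from cell import *
print(sign_off())"
```

```text
the job is handed in; nothing more can be done
None
```

I took the probe from its cradle, aimed it by its handle at the heat sink from a commanded 7 cm for over 2 s, and laid it right side up in both rest notches; I handed the job in at about 35 s (no verdict returned), but viewed 11 pictures, one over your limit of ten.

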